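Lock the depth stop of the tart-cutting jig

TASK

On the pastry counter the tart cutter's two depth stops each carry a brass nut with a winged lock nut above it. The red winged nut is still loose: run it down clockwise until it meets its brass nut, tighten it firmly there, and let go. Leave the blue winged nut, which is already tight, as it is.

Things in the scene. Friction and masses are not known exactly. Their poses are not given: they have to be found in the camera images.
- red_nut (a joint): Running down: angle (rad) of the loose red winged nut on its upright stud, growing clockwise from above. Starts at 0 to 0.5; drag 0.1 N m; sinks 3 mm per rad; at 1.2 it is stopped by the brass nut below it (hexagonal, 42 mm across corners, 30 to 46 mm above the counter, fixed, on a fixed steel base plate 110 x 90 x 12 mm).
- red_wing (a joint): Tightening: further clockwise turn (rad) of the red wing once the nut has met the brass nut; 0 until then. Stiff: 0.25 N m to start, then 0.7 N m per rad more; stays when let go. Tight above 0.06, best 0.15, end stop 0.3. At 0.15 the white stripe on one half of the wing's top points the same way from the stud as the black mark on the base plate.
- red_grip (a point): Grip point on the axis in the red wing, z 79 mm when run down, up to 3.6 mm higher before; turns with the wing. Wing: upright bar 64 mm long (x axis, level), 14 thick (y), from 25 mm below to 11 above this point; white stripe on its -x half. The 12 mm stud shows up to 14 mm above the wing. Under the wing: round red flange 36 mm across, 8 thick, then the brass nut. Nothing else tall within 110 mm.
- blue_nut (a joint): Angle (rad) of the blue winged nut on the other, otherwise alike depth stop, to the left or right of the red one, axes at least 150 mm apart; 0 = tight, as it is. Leave it alone: within 0.15.

How it is judged (in metres and radians):
At the end, for the whole second after the job is handed in: The red winged nut is let go, at rest, run down against the brass nut (red_nut above 1.15 rad) and tight (red_wing above 0.06 rad); the blue winged nut is within 0.15 rad of where it was (value of joint red_nut above 1.15 rad and value of joint red_wing above 0.06 rad and velocity of joint red_nut between -0.05 and 0.05 rad/s and value of joint blue_nut between -0.15 and 0.15 rad); the robot touches nothing.
It fails at once if the blue winged nut is turned by more than 0.15 rad (value of joint blue_nut above 0.15 rad or value of joint blue_nut below -0.15 rad).
It also fails if it takes over 38 s, if anything falls off the work surface, if the arm or the gripper's body presses on something with over 40 N, if the wrist force passes 120 N, or if a joint passes its speed limit or range.

ROBOT

A 7-joint arm with a two-finger parallel gripper is mounted at the origin on the work surface. World frame = base frame: x ahead of the robot, y to its left, z up, the work surface at z = 0. Lengths are in m, angles in degrees, forces in N, time in s.
With the tool pointing down it reaches from about 0.425 to 0.875 m from the base axis. Payload 4.7 kg.
Tool frame: the origin (TCP) lies at the very end of the fingers, on their centre line; the grasp point (between the pads) lies 19 mm behind it; z points along the fingers, y is the line along which they close (so a half turn about z gives the same grasp; the last joint's range is limited). The gripper opens to 87 mm and grips with 3 to 60 N. Pads are 19 mm wide; open, the fingers measure 117 mm over their backs; the gripper's body (75 mm by 190 mm) begins 51 mm behind the grasp point.
Start: joints at [70.651, 18.392, -4.016, 83.108, 1.295, 78.541, -3.26], TCP at [0.224, -0.61, 0.223] pointing down, gripper open.
Joint ranges: [-163.93, 163.93], [-17.29, 119.83], [-79.2, 71.16], [3.27, 140.29], [-89.18, 269.18], [5.43, 117.66], [-154.24, 154.24]. Speed limits (degrees/s): [147.25, 147.25, 180, 180, 180, 180, 180].

INTERFACE

Orientations are given as [roll, pitch, yaw] about the fixed x, y, z axes, in that order (R = Rz(yaw) Ry(pitch) Rx(roll)).
In Python, from cell import get_obs, read_camera, sign_off, silhouettes gives the robot as it stands.
- The arm moves only by the tool play_rows, never from a script. Its argument "steps" is a list that holds one entry, the list of rows, each a list of 7 numbers: the shift along the tool's x, y, z in m, then the turn, a rotation vector about the tool's x, y, z in rad, then the finger opening in m, from 0 to 0.087. A call has 1 to 12 rows; each row shifts and turns the commanded pose from where the row before left it, along the tool's axes as they then stand; what a row does not reach is not made up. A row lasts 1/10 s, in which the tool goes at most 50 mm and 8.59 degrees, less where a joint would pass 70% of its speed; a pose out of reach is approached as far as the arm can. A call is refused whole if a number of a shift passes 0.05 or a number of a turn 0.15, either way. A call with a gripper value outside its range is refused whole. The fingers move at their own pace and stop on an object; "force" is the grip in N (left out, the last holds). Time passes only in rows, so rows that do not move let the fingers close. It gives the time, the measured TCP pose, the force, the opening and the grip force at its end, in the units of the state.
- get_obs(): the state, without advancing time (a new reading comes with each control period).
- read_camera(name): name is "scene" or "top"; returns a dict with "frame" (480x640x3 uint8, red, green, blue), "intrinsics" (3x3 intrinsics, pixels), "view" (4x4, takes a point from world to camera coordinates). Camera axes: x right, y up, looking along -z (the intrinsics and any distortion apply to the point x, -y, -z); pixel columns grow to the right and rows downward; lengths in m; the calibration is good to about 2 mm. A picture is of the moment at which its call begins. There is no depth.
- sign_off(): hands the job in; it is judged then, once.
Trained networks look in the newest picture that a camera, given by its name, has taken for a name from the list of things; names that differ only in an ending like _2 or _b are one class to them, and where a whole thing is asked for, a point or a joint stands for the part that bears it (a point fixed in the world has none). Each returns a list of dicts, best first, with "p" (0 to 1); they miss things now and then, are a little off and sometimes report something else, mostly with a low value. They report only what shows in the picture. A call takes as long as a camera call.
- silhouettes(camera, name): "pixels" (480x640 bool, what is visible of it) and "extent" ([left, top, right, bottom] in pixels, round what is visible of it).
The state is a dict: "time_s": time; "qpos": joint angles; "joint_velocities": joint speeds; "effort": joint torques, N m; "tool_pos": TCP position; "tool_rot": TCP orientation; "force": force on the tool from outside, world axes, zero at the start; "wrist_torque": the same for the moment, N m; "grip_width": finger opening in m; "grasp_force": force on a finger pad.
Only numpy, scipy, OpenCV 4.12 (cv2) and the standard library are available. Lean on these libraries where they do the work, as an engineer would, in place of code of your own. Each camera call takes 0.05 s, during which the arm holds its last target. There are 200 camera calls.

## Working session

There is one attempt and no reset: what is moved stays moved. The work goes in short steps, Python scripts to look and compute and a tool call to move; the robot and the scene stay as the last step left them, time stands still between calls to the robot, and variables do not carry over. Pictures are saved under pics/ and viewed, at most 10 in all, crops included, and the job is handed in when it is done.

Besides the shell and the picture viewer there is one more tool, called after "Call:" in YAML: its name, and indented under it one key for each argument. play_rows: Moves the arm, as the interface text tells. Its arguments: {"type":"object","properties":{"steps":{"type":"array","items":{"type":"array","items":{"type":"array","items":{"type":"number"}}}},"force":{"type":"number"}},"required":["steps"]}

```bash
mkdir -p pics; cat > h.py <<'E'
import numpy as np, cv2
from cell import *
def ray(c,u,v):
    K,V=np.array(c["intrinsics"]),np.array(c["view"]); R,t=V[:3,:3],V[:3,3]
    d=np.linalg.inv(K)@[u,v,1]; d=np.array([d[0],-d[1],-d[2]])
    return -R.T@t, R.T@d
def atz(c,u,v,z):
    o,d=ray(c,u,v); return o+d*(z-o[2])/d[2]
def proj(c,p):
    K,V=np.array(c["intrinsics"]),np.array(c["view"]); q=V[:3,:3]@np.array(p)+V[:3,3]
    q=K@[q[0],-q[1],-q[2]]; return q[:2]/q[2]
E
python3 - <<'E'
from h import *
o=get_obs(); print({k:np.round(v,3) for k,v in o.items()})
for n in ("top","scene"):
    c=read_camera(n); cv2.imwrite(f"pics/{n}1.png",c["frame"][:,:,::-1])
    print(n,np.round(ray(c,320,240),3).tolist(), c.keys())
    for name in ("red_wing","red_grip","blue_nut"):
        for s in silhouettes(n,name)[:2]:
            m=s["pixels"]; ys,xs=np.nonzero(m)
            print(name,round(s["p"],2),s["extent"],xs.mean(),ys.mean(),np.round(atz(c,xs.mean(),ys.mean(),.09),3))
E
```

```text
{'time_s': np.float64(0.0), 'qpos': array([70.649, 18.439, -4.015, 83.173,  1.296, 78.541, -3.259]), 'joint_velocities': array([-0.078, -0.023,  0.012,  0.088, -0.006, -0.001, -0.103]), 'effort': array([-0.0000e+00, -4.9130e+01, -4.0400e-01, -3.1253e+01, -6.4000e-02,
        4.4000e-02,  0.0000e+00]), 'tool_pos': array([ 0.224, -0.61 ,  0.221]), 'tool_rot': array([-1.79892e+02,  7.00000e-03,  2.01610e+01]), 'force': array([-0.2  ,  0.261, -0.208]), 'wrist_torque': array([0.003, 0.008, 0.011]), 'grasp_force': np.float64(0.0), 'grip_width': np.float64(0.087)}
top [[0.427, -0.004, 0.761], [0.183, -0.003, -0.983]] dict_keys(['frame', 'intrinsics', 'view'])
red_wing 0.76 [391.2, 197.8, 440.5, 229.0] 414.7171581769437 212.1367292225201 [ 0.585 -0.131  0.09 ]
red_grip 0.77 [390.7, 198.1, 441.4, 224.7] 414.4951724137931 212.21793103448275 [ 0.585 -0.131  0.09 ]
blue_nut 0.81 [163.7, 235.2, 191.8, 285.8] 176.5758547008547 261.0566239316239 [0.529 0.18  0.09 ]
scene [[0.815, 0.346, 0.661], [-0.394, -0.484, -0.782]] dict_keys(['frame', 'intrinsics', 'view'])
red_wing 0.61 [233.8, 195.1, 247.7, 237.1] 240.89375 219.24375 [ 0.597 -0.117  0.09 ]
red_grip 0.67 [231.2, 197.9, 247.4, 238.0] 240.63895486935866 218.50118764845607 [ 0.596 -0.119  0.09 ]
blue_nut 0.9 [391.6, 315.7, 427.8, 356.6] 410.67558139534884 341.653488372093 [0.544 0.195 0.09 ]
```

```bash
python3 - <<'E'
import cv2
a=cv2.imread("pics/top1.png"); b=cv2.imread("pics/scene1.png")
A=cv2.resize(a[150:275,345:475],None,fx=4,fy=4,interpolation=3)
B=cv2.resize(b[160:285,175:305],None,fx=4,fy=4,interpolation=3)[:,:280+0]
cv2.imwrite("pics/crop1.png",cv2.hconcat([A,B])[:, :800])
E
```

```text
(no output)
```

View pics/top1.png

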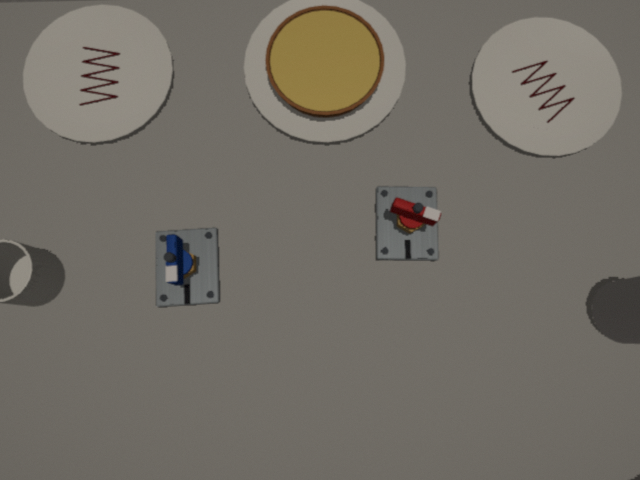

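View pics/crop1.png

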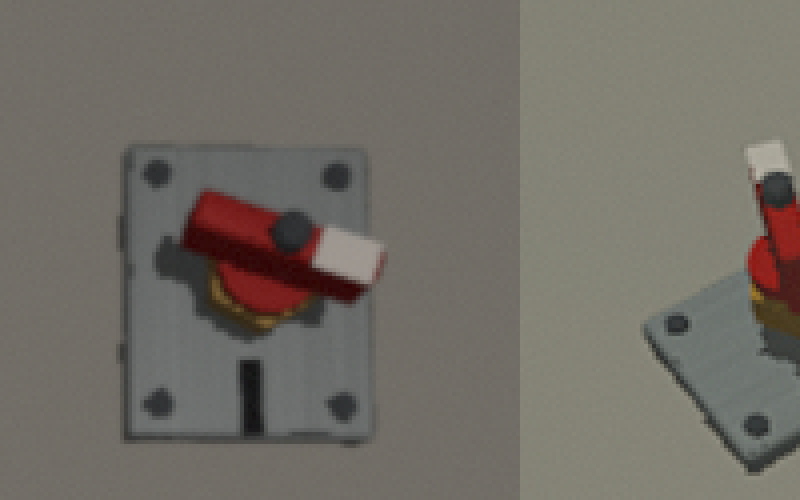

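The top view shows the red wing around pixel (414,212). The white stripe points right and slightly down, and the black mark is at about (408,249), straight down toward -x. The blue wing is at (176,261). The turn needed is roughly 70° clockwise.

```bash
python3 - <<'E'
from h import *
c=read_camera("top")
f=lambda x,y,z: atz(c,345+(x+.5)/4-.5,150+(y+.5)/4-.5,z)
P=[f(*p,.012) for p in ((124,146),(368,150),(371,437),(126,439))]
print("plate",np.round(P,4).tolist(),np.mean(P,0))
m=[f(252,362,.012),f(253,434,.012)]; d=m[1]-m[0]; print("mark",np.round(m,4).tolist(),np.degrees(np.arctan2(d[1],d[0])))
print("stud top",f(292,230,.106))
T=[f(*p,.0935) for p in ((208,190),(385,243),(374,280),(190,228))]
print("wing",np.round(T,4).tolist(),np.mean(T,0))
for a,b in ((0,1),(3,2)):
    d=T[b]-T[a]; print(np.linalg.norm(d),np.degrees(np.arctan2(d[1],d[0])))
s=read_camera("scene")
for z in (.106,):
    print("scene stud",atz(s,175+(777-520)/4,160+188/4,z))
E
```

```text
plate [[0.6449, -0.0907, 0.012], [0.6409, -0.181, 0.012], [0.5337, -0.1746, 0.012], [0.5354, -0.0863, 0.012]] [ 0.58872259 -0.13313508  0.012     ]
mark [[0.5623, -0.1333, 0.012], [0.536, -0.1321, 0.012]] 177.4111660102544
stud top [ 0.5880297 -0.1324243  0.106    ]
wing [[0.6054, -0.1081, 0.0935], [0.5859, -0.165, 0.0935], [0.5736, -0.1606, 0.0935], [0.5927, -0.1015, 0.0935]] [ 0.58940385 -0.13381018  0.0935    ]
0.060153156007972525 -108.88918107412144
0.06205233830365882 -107.90114915396084
scene stud [ 0.59071743 -0.1267485   0.106     ]
```

Plate centre and stud agree on the axis at (0.589, -0.133). The stripe is at -108.4° and the mark at -182.6°, so the turn is about 74° (1.295 rad). I'll move above it first.

Call:
play_rows:
  steps:
    - [[0.04, -0.025, 0, 0, 0, 0, 0.087], [0.04, -0.025, 0, 0, 0, 0, 0.087], [0.04, -0.025, 0, 0, 0, 0, 0.087], [0.04, -0.025, 0, 0, 0, 0, 0.087], [0.04, -0.025, 0, 0, 0, 0, 0.087], [0.04, -0.025, 0, 0, 0, 0, 0.087], [0.04, -0.025, 0, 0, 0, 0, 0.087], [0.04, -0.025, 0, 0, 0, 0, 0.087], [0.04, -0.025, 0, 0, 0, 0, 0.087], [0.04, -0.025, 0, 0, 0, 0, 0.087], [0.04, -0.025, 0, 0, 0, 0, 0.087], [0.04, -0.025, 0, 0, 0, 0, 0.087]]

```text
time_s: 1.7
tool_pos: [0.5722, -0.1617, 0.223]
tool_rot: [179.9, -0.0, 20.1]
force: [-0.2, -0.8, 0.1]
grip_width: 0.087
grasp_force: 0.0
```

Call:
play_rows:
  steps:
    - [[0, 0, 0, 0, 0, -0.1, 0.087], [0, 0, 0, 0, 0, -0.1, 0.087], [0, 0, 0, 0, 0, -0.1, 0.087], [0, 0, 0, 0, 0, -0.1, 0.087], [0, 0, 0, 0, 0, -0.1, 0.087], [0, 0, 0, 0, 0, -0.1, 0.087], [0, 0, 0, 0, 0, -0.1, 0.087], [0, 0, 0, 0, 0, -0.1, 0.087], [0, 0, 0, 0, 0, -0.1, 0.087], [0, 0, 0, 0, 0, 0, 0.05], [0, 0, 0, 0, 0, 0, 0.05]]

```text
time_s: 2.8
tool_pos: [0.5712, -0.1633, 0.2226]
tool_rot: [180.0, 0.0, 71.6]
force: [0.2, -0.2, 1.0]
grip_width: 0.078
grasp_force: 0.0
```

Call:
play_rows:
  steps:
    - [[0.017, 0.0037, 0, 0, 0, 0, 0.05], [0.017, 0.0036, 0, 0, 0, 0, 0.05], [0, 0, 0.025, 0, 0, 0, 0.05], [0, 0, 0.025, 0, 0, 0, 0.05], [0, 0, 0.025, 0, 0, 0, 0.05], [0, 0, 0.025, 0, 0, 0, 0.05], [0, 0, 0, 0, 0, 0, 0.05], [0, 0, 0, 0, 0, 0, 0.05]]

```text
time_s: 3.6
tool_pos: [0.5888, -0.1332, 0.1229]
tool_rot: [-180.0, -0.0, 71.7]
force: [0.5, 0.2, 0.4]
grip_width: 0.05
grasp_force: 0.0
```

```bash
python3 - <<'E'
from h import *
s=read_camera("scene"); t=read_camera("top")
a=s["frame"][:,:,::-1][140:265,190:290]; b=t["frame"][:,:,::-1][150:275,365:465]
cv2.imwrite("pics/near.png",cv2.resize(cv2.hconcat([np.ascontiguousarray(a),np.ascontiguousarray(b)]),None,fx=4,fy=4,interpolation=3))
E
```

```text
(no output)
```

View pics/near.png

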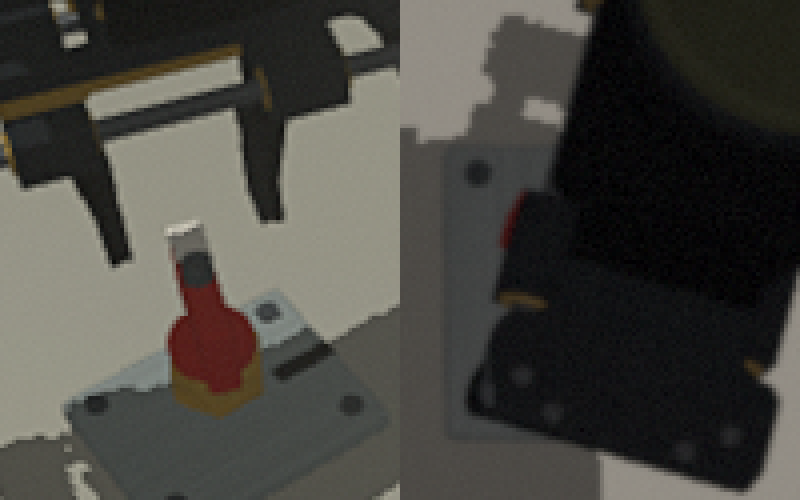

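The scene picture shows the fingertips at crop pixels (120,263) and (270,220). Their midpoint (195,241) sits over the stud at (195,265), and the fingers straddle the wing, so I'll descend and close.

Call:
play_rows:
  steps:
    - [[0, 0, 0.015, 0, 0, 0, 0.05], [0, 0, 0.015, 0, 0, 0, 0.05], [0, 0, 0.015, 0, 0, 0, 0.05], [0, 0, 0.013, 0, 0, 0, 0.05], [0, 0, 0, 0, 0, 0, 0.05], [0, 0, 0, 0, 0, 0, 0.0], [0, 0, 0, 0, 0, 0, 0.0], [0, 0, 0, 0, 0, 0, 0.0], [0, 0, 0, 0, 0, 0, 0.0], [0, 0, 0, 0, 0, 0, 0.0], [0, 0, 0, 0, 0, 0, 0.0]]
  force: 30

```text
time_s: 4.8
tool_pos: [0.5896, -0.1335, 0.065]
tool_rot: [179.9, -0.0, 71.7]
force: [1.8, -1.1, 0.5]
grip_width: 0.0137
grasp_force: 30.0
```

```bash
python3 -c "
from cell import *
o=get_obs();print(o['qpos'],o['wrist_torque'],o['force'])"
```

```text
[ 35.64098743  22.93067761 -30.85133682  99.13813902  13.17063684
  61.43539925 -17.83739182] [-0.0623404  -0.48186127 -0.12101064] [ 1.76350228 -1.06452173  0.47203496]
```

Call:
play_rows:
  steps:
    - [[0, 0, 0.0003, 0, 0, 0.1, 0], [0, 0, 0.0003, 0, 0, 0.1, 0], [0, 0, 0.0003, 0, 0, 0.1, 0], [0, 0, 0.0003, 0, 0, 0.1, 0], [0, 0, 0.0003, 0, 0, 0.1, 0], [0, 0, 0.0003, 0, 0, 0.1, 0], [0, 0, 0.0003, 0, 0, 0.1, 0], [0, 0, 0.0003, 0, 0, 0.1, 0], [0, 0, 0.0003, 0, 0, 0.1, 0], [0, 0, 0.0003, 0, 0, 0.1, 0], [0, 0, 0, 0, 0, 0, 0], [0, 0, 0, 0, 0, 0, 0]]

```text
time_s: 6.0
tool_pos: [0.5896, -0.1333, 0.0621]
tool_rot: [179.9, -0.1, 14.6]
force: [2.3, -0.4, 1.6]
grip_width: 0.0138
grasp_force: 30.0
```

```bash
python3 -c "
from cell import *
o=get_obs();print(o['qpos'],o['wrist_torque'],o['force'],o['tool_rot'])"
```

```text
[ 27.78163705  21.53840573 -21.14517067  99.55522273   8.77126261
  60.41953724 -71.79612286] [-0.09179934 -0.48608167 -0.10198284] [ 2.28465287 -0.38669132  1.58331945] [ 1.79949919e+02 -9.32605804e-02  1.45508393e+01]
```

Call:
play_rows:
  steps:
    - [[0, 0, 0.0002, 0, 0, 0.05, 0], [0, 0, 0.0001, 0, 0, 0.05, 0], [0, 0, 0.0001, 0, 0, 0.05, 0], [0, 0, 0, 0, 0, 0.05, 0], [0, 0, 0, 0, 0, 0, 0], [0, 0, 0, 0, 0, 0, 0]]

```text
time_s: 6.6
tool_pos: [0.5895, -0.1333, 0.0616]
tool_rot: [180.0, -0.1, 3.1]
force: [2.5, -0.6, 1.4]
grip_width: 0.0142
grasp_force: 30.0
```

```bash
python3 -c "
from cell import *
o=get_obs();print(o['qpos'][6],o['wrist_torque'],o['force'],o['tool_rot'])"
```

```text
-82.64416083182451 [-0.14324536 -0.61930943  0.1787786 ] [ 2.45720598 -0.57162496  1.36482545] [ 1.79972588e+02 -8.93280464e-02  3.10566885e+00]
```

Call:
play_rows:
  steps:
    - [[0, 0, 0, 0, 0, 0.03, 0], [0, 0, 0, 0, 0, 0.03, 0], [0, 0, 0, 0, 0, 0, 0], [0, 0, 0, 0, 0, 0, 0]]

```text
time_s: 7.0
tool_pos: [0.5895, -0.1333, 0.0616]
tool_rot: [180.0, -0.1, -0.5]
force: [3.4, -0.2, 3.9]
grip_width: 0.0139
grasp_force: 30.0
```

```bash
python3 - <<'E'
from h import *
o=get_obs();print(o['qpos'][6],o['wrist_torque'],o['force'],o['tool_rot'])
s=read_camera("scene"); t=read_camera("top")
a=s["frame"][:,:,::-1][140:265,190:290]; b=t["frame"][:,:,::-1][150:275,365:465]
cv2.imwrite("pics/near2.png",cv2.resize(cv2.hconcat([np.ascontiguousarray(a),np.ascontiguousarray(b)]),None,fx=4,fy=4,interpolation=3))
E
```

```text
-86.01187054552368 [-0.12343895 -0.88729054  0.18048248] [ 3.38713711 -0.15056282  3.93138991] [ 1.79982345e+02 -8.36355930e-02 -4.50766311e-01]
```

View pics/near2.png

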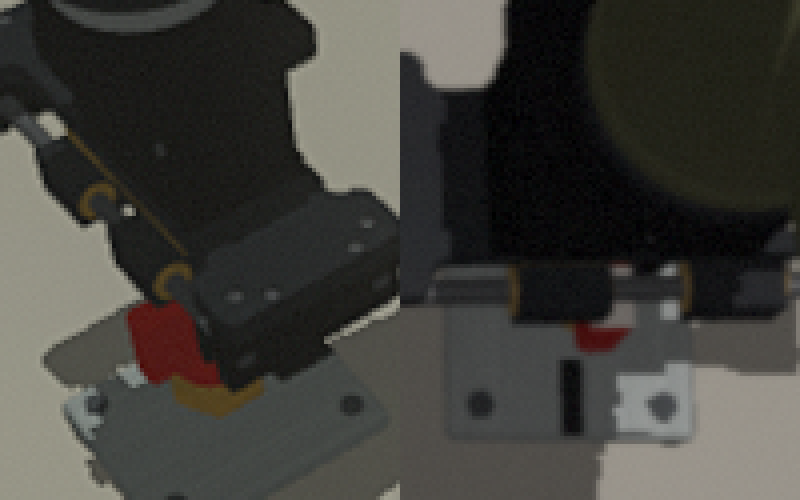

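The stripe now points almost toward the mark in the top view, with the wing end at (620,320) and the mark at (572,395). I'll finish the last bit with a firmer grip, then release and check.

Call:
play_rows:
  steps:
    - [[0, 0, 0, 0, 0, 0, 0], [0, 0, 0, 0, 0, 0, 0], [0, 0, 0, 0, 0, 0.02, 0], [0, 0, 0, 0, 0, 0.02, 0], [0, 0, 0, 0, 0, 0, 0], [0, 0, 0, 0, 0, 0, 0], [0, 0, 0, 0, 0, 0, 0]]
  force: 60

```text
time_s: 7.8
tool_pos: [0.5894, -0.1333, 0.0616]
tool_rot: [180.0, -0.1, -2.8]
force: [5.3, -0.7, 5.1]
grip_width: 0.0135
grasp_force: 60.0
```

Call:
play_rows:
  steps:
    - [[0, 0, 0, 0, 0, 0, 0.05], [0, 0, 0, 0, 0, 0, 0.05], [0, 0, 0, 0, 0, 0, 0.05], [0, 0, 0, 0, 0, 0, 0.05], [0, 0, -0.02, 0, 0, 0, 0.05], [0, 0, -0.03, 0, 0, 0, 0.05], [0, 0, -0.03, 0, 0, 0, 0.05], [0, 0, -0.04, 0, 0, 0, 0.05], [0, 0, -0.03, 0, 0, 0, 0.05], [0, 0, 0, 0, 0, 0, 0.05]]

```text
time_s: 8.8
tool_pos: [0.5911, -0.1335, 0.2162]
tool_rot: [179.9, -0.4, -2.8]
force: [0.5, -0.6, 1.1]
grip_width: 0.0497
grasp_force: 0.0
```

Call:
play_rows:
  steps:
    - [[-0.04, 0, 0, 0, 0, 0, 0.05], [0, 0.05, 0, 0, 0, 0, 0.05], [0, 0.05, 0, 0, 0, 0, 0.05], [0, 0.05, 0, 0, 0, 0, 0.05], [0, 0.05, 0, 0, 0, 0, 0.05], [0, 0.05, 0, 0, 0, 0, 0.05], [0, 0, 0, 0, 0, 0, 0.05]]

```text
time_s: 9.5
tool_pos: [0.5317, -0.3906, 0.2086]
tool_rot: [179.8, 0.3, -3.5]
force: [0.3, -1.4, -0.5]
grip_width: 0.0502
grasp_force: 0.0
```

```bash
python3 - <<'E'
from h import *
o=get_obs();print(o['qpos'],o['tool_pos'],o['tool_rot'])
s=read_camera("scene"); t=read_camera("top")
a=s["frame"][:,:,::-1][160:285,190:290]; b=t["frame"][:,:,::-1][150:275,365:465]
cv2.imwrite("pics/after.png",cv2.resize(cv2.hconcat([np.ascontiguousarray(a),np.ascontiguousarray(b)]),None,fx=4,fy=4,interpolation=3))
E
```

```text
[ 41.43390628  20.32674102  -9.9268792   82.38232115   3.848356
  77.74056545 -62.19466529] [ 0.53171313 -0.39055145  0.20861831] [179.78100545   0.28195026  -3.48192155]
```

View pics/after.png

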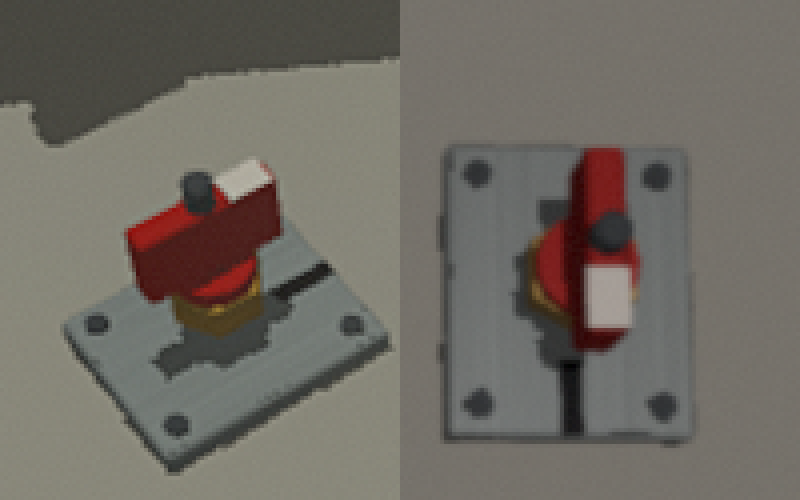

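The released wing in the top crop has its white stripe centred near (608,296), pointing straight down the same way as the mark at (571,360–434). I'll quantify the angle.

```bash
python3 - <<'E'
from h import *
t=read_camera("top"); F=t["frame"].astype(int)
f=lambda x,y,z: atz(t,365+(x-400+.5)/4-.5,150+(y+.5)/4-.5,z)
for p,q in (((609,152),(609,326)),((624,152),(632,326)),((587,152),(585,326))):
    d=f(*q,.09)-f(*p,.09); print(np.round(f(*p,.09),4),np.round(f(*q,.09),4),np.degrees(np.arctan2(d[1],d[0])))
c=f(608.5,296,.09); print("stripe c",c)
sub=F[205:245,405:430]; m=(sub.min(2)>150); ys,xs=np.nonzero(m); print(m.sum())
w=atz(t,405+xs.mean(),205+ys.mean(),.09)
for ax in ((.589,-.1333),(.5894,-.1333)): print(w,np.degrees(np.arctan2(w[1]-ax[1],w[0]-ax[0])))
for s in silhouettes("top","blue_nut")[:1]: ys,xs=np.nonzero(s["pixels"]); print(s["extent"],xs.mean(),ys.mean())
E
```

```text
[ 0.6186 -0.1362  0.09  ] [ 0.5598 -0.1326  0.09  ] 176.4369443216384
[ 0.6185 -0.1412  0.09  ] [ 0.5596 -0.1401  0.09  ] 178.898991280306
[ 0.6188 -0.1289  0.09  ] [ 0.56   -0.1247  0.09  ] 175.91690699279766
stripe c [ 0.56980213 -0.1330392   0.09      ]
72
[ 0.56931672 -0.13310003  0.09      ] 179.417928042082
[ 0.56931672 -0.13310003  0.09      ] 179.42952043320682
```

The wing is at 176–179° against the mark's 177.4°, so the tightening is about 0.12–0.17 rad. The arm stayed well clear of the blue nut, and the gripper touches nothing.

```bash
python3 -c "
from cell import *
print(sign_off())"
```

```text
the job is handed in; nothing more can be done
None
```

I ran the red winged nut down, tightened it until its stripe lined up with the black mark (about 0.15 rad by my camera estimate), and released it. The arm never went near the blue nut, though the last check for it in the camera image found nothing; the job is handed in, with no verdict returned.

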